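# Knock two soap bars out of a hinged mould

## Robot

A 6-joint arm with a two-finger parallel gripper is mounted at the origin on the work surface; the furniture and walls round the work are solid. World frame = base frame: x ahead of the robot, y to its left, z up, the work surface at z = 0. Lengths are in m, angles in rad, forces in N, time in s.
With the tool pointing down it reaches from about 0.275 to 0.775 m from the base axis. Payload 14.6 kg.
Tool frame: the origin (TCP) lies at the very end of the fingers, on their centre line; the grasp point (between the pads) lies 19 mm behind it (bot.grip_point_offset is the distance from the TCP to the grasp point, in m); z points along the fingers, y is the direction in which the jaws open and shut (so a half turn about z gives the same grasp; the last joint's range is limited). The gripper opens to 85 mm and grips with 20 to 120 N. Pads are 22 mm wide; open, the fingers measure 114 mm over their backs; the gripper's body (76 mm by 85 mm) begins 54 mm behind the grasp point. The pads swing forward as they close: fully open they stand 13 mm farther back than shut.
Start: joints at [-0.155, 0.263, -0.048, 1.259, 0, 1.415], TCP at [0.525, -0, 0.231] pointing down, gripper open.
Joint ranges: [-2.65, 2.65], [-0.89, 1.7], [-1.18, 1.37], [-2.13, 2.11], [-1.35, 1.29], [-3.14, 3.14]. Speed limits (rad/s): [1.89, 1.89, 2.57, 2.79, 3.14, 3.14].

## Interface

Orientations are given as a unit quaternion [w, x, y, z].
In Python, from station import telemetry, cams, bot gives the robot as it stands.
- The arm moves only by the tool send_rows, never from a script. Its argument "increments" is a list of rows, each an object of numbers: "x", "y", "z": the shift along the tool's x, y, z in cm; "wx", "wy", "wz": the turn, a rotation vector about the tool's x, y, z in degrees; "fingers": the closure, from 0 (fully open) to 1 (shut). A call has 1 to 12 rows; each row is the pose to reach, as a shift and turn from the pose commanded when the call began, along the tool's axes at that moment; what a row does not reach only later rows make up. A row lasts 1/10 s, in which the tool goes at most 50 mm and 8.59 degrees, less where a joint would pass 70% of its speed; a pose out of reach is approached as far as the arm can. A call with a gripper value outside its range is refused whole. The fingers move at their own pace and stop on an object; the grip force is fixed at half the most. Time passes only in rows, so rows that repeat a pose let the fingers close. It gives the time, the measured TCP pose, the force and the opening at its end, in the units of the state.
- telemetry.get_state(): the state, without advancing time (a new reading comes with each control period).
- cams.grab_frame(name): name is "scene" or "side" or "wrist"; returns a dict with "color" (420x560x3 uint8, red, green, blue), "depth" (420x560 float32, m along the optical axis (not along the pixel's ray), 0 where there is no reading), "K" (3x3 intrinsics, pixels), "rvec" (rotation vector, rad) and "tvec" (3), from world to camera coordinates, as OpenCV has them. Camera axes: x right, y down, z forward; pixel columns grow to the right and rows downward; lengths in m; the calibration is good to about 2 mm. A picture is of the moment at which its call begins.
- bot.job_done(): hands the job in, once; it reports no verdict.
The state is a dict: "clock": time; "qpos": joint angles; "joint_velocities": joint speeds; "tau": joint torques, N m; "tool_pos": TCP position; "tool_rot": TCP orientation; "contact_force": force on the tool from outside, world axes, zero at the start; "wrist_torque": the same for the moment, N m; "opening": finger opening in m.
Only numpy, scipy, OpenCV 4.12 (cv2) and the standard library are available. Lean on these libraries where they do the work, as an engineer would, in place of code of your own. Each camera call takes 0.05 s, during which the arm holds its last target.

## Task

Swing the red-knobbed latch lever right off the soap mould, then turn the hinged mould over by its handle and let it drop so that it raps on its posts and both soap bars fall out on to the landing side of the board (lift and rap it again if a bar sticks). Then swing the empty mould back all the way to where it lay at first and let go. Keep the robot off the soap bars, and leave the candle, the cream pot and the tape roll where they are.

Things in the scene. Friction and masses are not known exactly. Their poses are not given: they have to be found in the camera images.
- stand: Fixed pale wooden board, 210 x 385 mm, 12 mm thick, carrying the whole device. Origin on the worktop below the middle of the hinge axis; x runs along the hinge, z up. The board reaches from y = -225 to +160 mm: the mould lies on the -y side at first, the landing side is +y. Steel hinge brackets at x = +-88 mm, up to 67 mm above the worktop.
- landing (a point): Centre of the landing side, on the board's top, 12 mm above the worktop, at x = 0, y = 86 mm of the stand. A 10 mm high rim frames it, 198 (x) x 132 mm (y). Four rubber-tipped knock posts, 36 mm tall, at x = +-75 and y = 40 and 118 mm of the stand, catch the turned mould.
- hinge (a point): The middle of the hinge axis, 54 mm above the worktop; axes as those of the stand.
- mould (a joint): Turn of the mould about the hinge: 0 lying home, mouths up; pi/2 upright, handle on top; pi turned over on the knock posts, mouths down, 48 mm above the worktop, so that soap bars fall clear. The hinge is free: the mould falls by itself either way from upright. 0.45 kg.
- mould_mid (a point): Middle of the teal mould (160 x 110 x 32 mm; turns with it), 78 mm from the hinge axis. Each of its two cavities holds a soap bar under springy lips, upside down too: they let go only at a sharp knock. A fall from just past upright (1.7 to 1.9 rad) on to the posts usually knocks both out, if not, a second does; lowering it in the hand does not.
- mould_handle (a point): Centre of the mould's white round handle bar: 12 mm thick, along the stand's x axis, legs 66 mm apart, 45 mm clear between bar and mould. 187 mm from the hinge axis; in the stand's frame at x = 40 mm and y = -187, z = 54 mm when home, y = +187, z = 54 mm when turned over. Can be gripped from above; it turns easily between the pads. The point turns with the mould.
- latch (a joint): Turn of the flat steel latch lever about an upright pin at x = -55, y = -155 mm of the stand. Near 0 (up to 0.2) its nose lies over the mould's outer edge and holds it down; it is clear beyond 1.2 rad; stop at 1.6 rad. Turns clockwise seen from above: the knob goes from the pin's -y side to its -x side. Stays where left (about 1 N at the knob).
- latch_knob (a point): Upright red round knob on the tail of the latch lever, 16 mm across, 34 mm tall, standing on the lever top at 70 mm above the worktop (top of knob at 104 mm); this point is on its axis, 92 mm above the worktop, 50 mm from the pin.
- soap_a_mid (a point): Centre of the lilac soap bar, 54 x 84 x 24 mm, 0.15 kg; in the mould at first, its centre 44 mm above the worktop. Flat on the landing board its centre is 24 mm above the worktop.
- soap_b_mid (a point): Centre of the cream-coloured soap bar, of the same size, in the other cavity.
- candle: Bystander: glass candle jar, 76 x 76 x 90 mm; origin at the centre of its underside.
- pot: Bystander: round cream pot with a tan lid, 91 x 91 x 53 mm; origin at the centre of its underside.
- tape: Bystander: roll of tape lying flat, 96 x 95 x 25 mm; origin at the centre of its underside.
- soap_a: The lilac soap bar; origin at the centre of its underside as it lies in the mould.
- soap_b: The cream-coloured soap bar; origin at the centre of its underside as it lies in the mould.
Mind the look-alikes: they are no part of the job. Leave any blue look-alike of the soap_a alone.

How it is judged:
On the way, in this order (a step that is already met when the one before it is completed fails the run):
1. the latch lever is swung clear of the mould (latch above 1.15) (value of joint latch above 1.15 rad), for 0.1 s.
2. the mould is lifted past upright (mould above 1.65) (value of joint mould above 1.65 rad).
3. both soap bars are out of the mould and lie on the landing side of the board (x of soap_a_mid in the frame of stand between -0.085 and 0.085 m and y of soap_a_mid in the frame of stand between 0.03 and 0.145 m and z of each of soap_a_mid, soap_b_mid in the frame of stand below 0.034 m and x of soap_b_mid in the frame of stand between -0.085 and 0.085 m and y of soap_b_mid in the frame of stand between 0.03 and 0.145 m), for 0.1 s.
At the end, for the whole second after the job is handed in: The mould lies home again (mould below 0.08 rad) and still; both soap bars lie at rest on the landing side of the board, their centres within x = -85 to +85 and y = 30 to 145 mm of the stand's frame and less than 34 mm above the worktop. The latch may stay open (all of step 3 and value of joint mould below 0.08 rad and linear speed of each of soap_a, soap_b below 0.03 m/s and velocity of joint mould between -0.1 and 0.1 rad/s); the robot touches nothing.
It fails at once if the robot touches a soap bar (contact force between any of the arm, the fingers and soap_a above 1 N or contact force between any of the arm, the fingers and soap_b above 1 N).
It fails at once if a bystander is moved by more than 30 mm (distance of any of candle, pot, tape from where it was at the start of the episode above 0.03 m).
It also fails if it takes over 67 s, if anything falls off the work surface, if the arm or the gripper's body presses on something with over 40 N, if the wrist force passes 120 N, or if a joint passes its speed limit or range.

## Working session

There is one attempt and no reset: what is moved stays moved. The work goes in short steps, Python scripts to look and compute and a tool call to move; the robot and the scene stay as the last step left them, time stands still between calls to the robot, and variables do not carry over. Pictures are saved under pics/ and viewed, and the job is handed in when it is done.

Besides the shell and the picture viewer there is one more tool, called as name(argument=value, ...) on one line, values as JSON. send_rows: Moves the arm, as the interface text tells. Its arguments: {"type":"object","properties":{"increments":{"type":"array"}},"required":["increments"]}

```bash
ls; mkdir -p pics
python3 - <<'E'
from station import telemetry,cams,bot
import cv2
print(telemetry.get_state(), bot.grip_point_offset)
import numpy as np
for n in ("scene","side","wrist"):
    f=cams.grab_frame(n); cv2.imwrite(f"pics/{n}0.png",f["color"][:,:,::-1]); np.savez(f"pics/{n}0.npz",**f)
E
```

```text
pics
{'clock': 0.0, 'qpos': array([-1.55313146e-01,  2.63497403e-01, -4.89546063e-02,  1.25940200e+00,
        1.10791742e-05,  1.41550916e+00]), 'joint_velocities': array([-1.11060944e-03,  1.28947161e-04,  7.36374853e-04,  2.14932317e-05,
        2.25519254e-04, -7.03197915e-04]), 'tau': array([ 6.28219332e-04, -6.37613010e+01,  3.84567368e+01,  1.37825581e-02,
        8.02127857e-07, -5.80562346e-05]), 'tool_pos': array([5.24714218e-01, 3.58229908e-05, 2.30831846e-01]), 'tool_rot': array([-4.30551565e-04,  7.07115869e-01,  7.07097496e-01, -3.07129942e-04]), 'contact_force': array([-0.50288014,  0.0090721 , -0.38221381]), 'wrist_torque': array([-0.0188371 ,  0.06527892, -0.03483215]), 'opening': 0.08551849731620227} 0.0187
```

View pics/scene0.png

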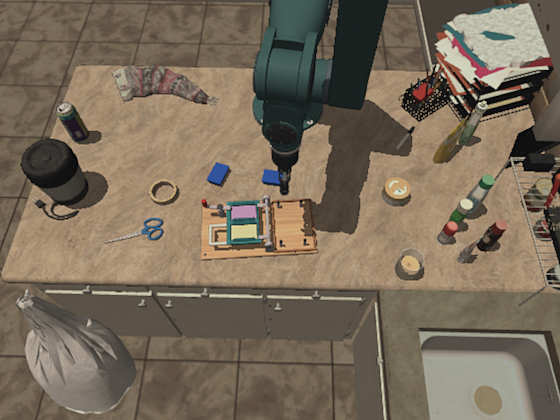

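View pics/side0.png

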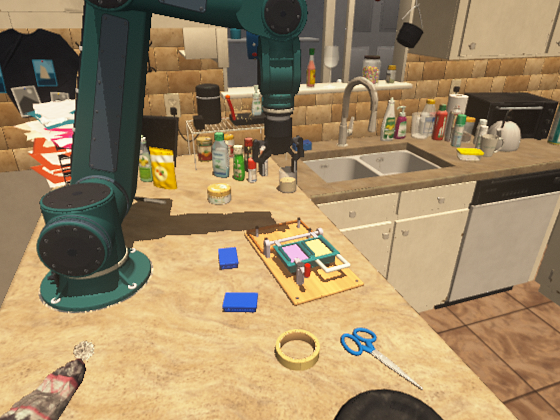

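View pics/wrist0.png

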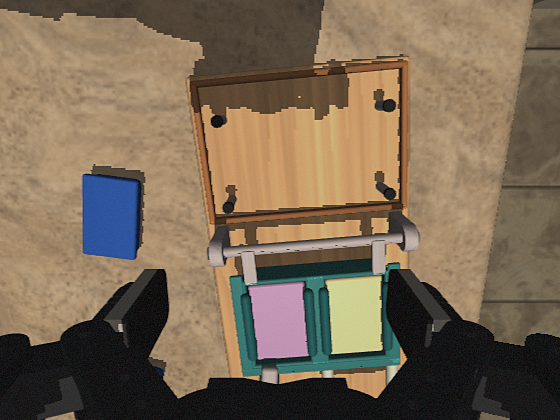

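The scene and side views show the stand with the mould on world -y (left in the scene view), the landing side on +y, and the knob near the robot. The wrist view shows the four posts at about (217,121), (389,105), (229,207) and (390,193). I'll fit the stand pose from enlarged crops.

```bash
cat > h.py <<'E'
import numpy as np,cv2
def load(n): return dict(np.load(f"pics/{n}.npz"))
def ray(f,u,v,z):
    R=cv2.Rodrigues(f["rvec"])[0];t=f["tvec"].ravel()
    c=-R.T@t; d=R.T@np.linalg.inv(f["K"])@np.array([u,v,1.]); return c+d*(z-c[2])/d[2]
def dep(f,u,v):
    R=cv2.Rodrigues(f["rvec"])[0];t=f["tvec"].ravel()
    Z=f["depth"][int(v),int(u)]; return R.T@(Z*np.linalg.inv(f["K"])@np.array([u,v,1.])-t)
def proj(f,P): return cv2.projectPoints(np.array(P,float).reshape(-1,1,3),f["rvec"],f["tvec"],f["K"],None)[0][:,0]
def crop(f,x0,y0,x1,y1,s,name): cv2.imwrite(f"pics/{name}.png",cv2.resize(f["color"][y0:y1,x0:x1,::-1],None,fx=s,fy=s,interpolation=cv2.INTER_CUBIC))
E
python3 - <<'E'
from h import *
w=load("wrist0");s=load("scene0");d=load("side0")
crop(w,180,50,430,250,3,"wc");crop(s,190,180,330,270,5,"sc");crop(d,230,205,370,310,5,"dc")
E
```

```text
(no output)
```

View pics/wc.png

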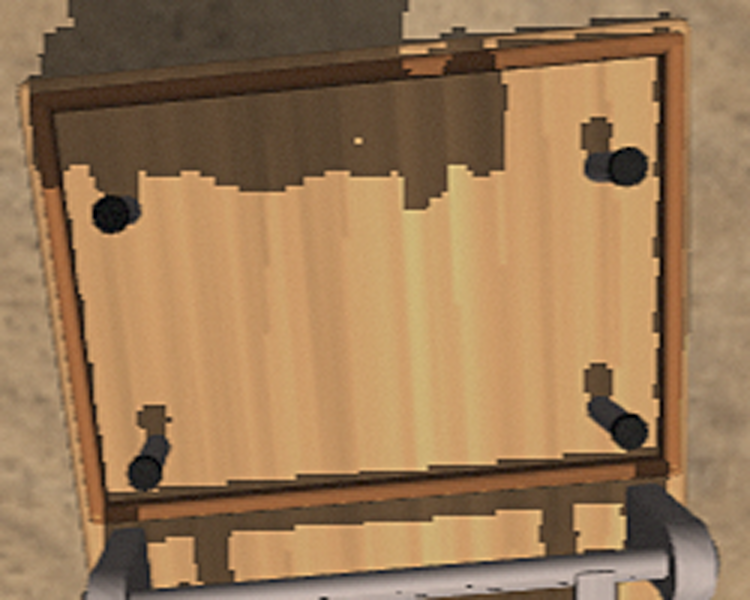

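View pics/sc.png

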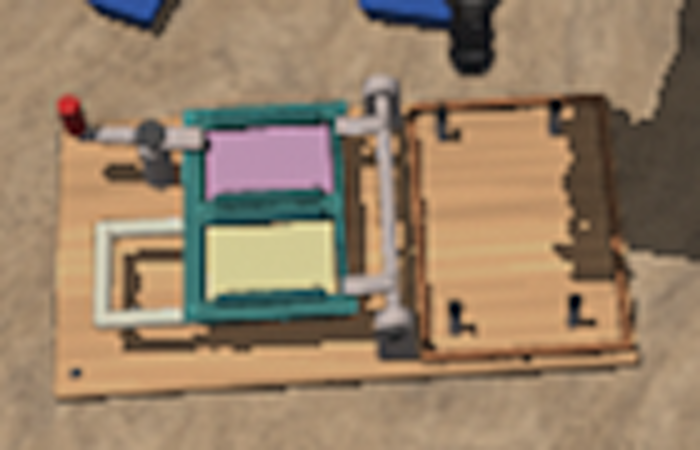

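View pics/dc.png

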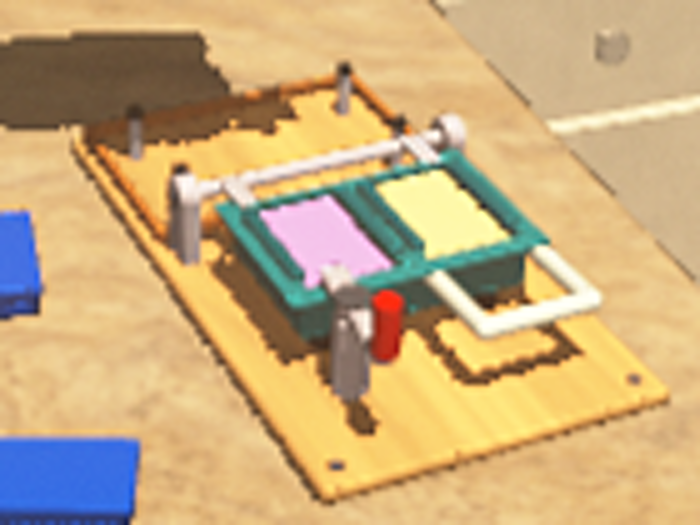

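```bash
cat >> h.py <<'E'
def fit(pl,pw):
    pl=np.array(pl);pw=np.array(pw);a=pl-pl.mean(0);b=pw-pw.mean(0)
    th=np.arctan2((a[:,0]*b[:,1]-a[:,1]*b[:,0]).sum(),(a*b).sum());R=np.array([[np.cos(th),-np.sin(th)],[np.sin(th),np.cos(th)]])
    o=pw.mean(0)-R@pl.mean(0); return o,th,R,np.linalg.norm(pl@R.T+o-pw,axis=1)
E
python3 - <<'E'
from h import *
w=load("wrist0");s=load("scene0");d=load("side0")
L=[(-.075,.118),(.075,.118),(-.075,.04),(.075,.04)]
P=[ray(w,*p,.048)[:2] for p in [(217.3,121.7),(389.3,105.3),(228.7,207),(389.7,193.3)]]
o,th,R,e=fit(L,P);print(o,th,e)
# board corners scene z=.012
L2=[(-.105,-.225),(.105,-.225),(.105,.16),(-.105,.16)]
P2=[ray(s,u/5+190,v/5+180,.012)[:2] for u,v in[(62,132),(57,398),(636,362),(606,98)]]
print(fit(L2,P2)[0],fit(L2,P2)[1],fit(L2,P2)[3])
P3=[ray(d,u/5+230,v/5+205,.012)[:2] for u,v in[(325,500),(667,398),(345,62),(75,135)]]
print(fit(L2,P3)[0],fit(L2,P3)[1],fit(L2,P3)[3])
k1=ray(s,203.8,200.2,.104);k2=ray(d,307.6,264.6,.104)
for k in(k1,k2): q=R.T@(k[:2]-o);print(k,q,np.hypot(*(q-[-.055,-.155])))
print('handle',R@[.04,-.187]+o, 'hinge',o,R@[-.055,-.155]+o)
# bystanders & blue
for n,(u,v),z in [('blue1',(218,174),.02),('blue2',(271,178),.02),('tape',(163,192),.02),('pot',(398,188),.05),('candle',(410,262),.09)]: print(n,ray(s,u,v,z))
f=s;print(proj(s,[list(R@p+o)+[z] for p,z in[((.04,-.187),.054),((-.055,-.155),.07)]]))
E
```

```text
[ 0.55739863 -0.05461363] 0.08961920834144985 [0.00158813 0.00146851 0.00176706 0.00162528]
[ 0.56244064 -0.05051101] 0.0948432109773207 [0.00478679 0.00466322 0.0044861  0.00335245]
[ 0.55719854 -0.05578152] 0.08550331516767386 [0.0084316  0.00992521 0.01922939 0.00518386]
[ 0.51370681 -0.25969631  0.104     ] [-0.06187124 -0.20034927] 0.04586687703890694
[ 0.51515299 -0.2671529   0.104     ] [-0.06109821 -0.20790537] 0.053255668106120244
handle [ 0.61397447 -0.23728321] hinge [ 0.55739863 -0.05461363] [ 0.51649174 -0.21391406]
blue1 [ 0.35058212 -0.23888487  0.02      ]
blue2 [ 0.36314608 -0.04692369  0.02      ]
tape [ 0.43241086 -0.42527703  0.02      ]
pot [0.41428704 0.39625627 0.05      ]
candle [0.71064081 0.39280962 0.09      ]
[[209.53632106 234.66193948]
 [218.93917449 206.55233   ]]
```

send_rows(increments=[{"x":-5,"y":-0.2,"z":0,"fingers":0.68},{"x":-10,"y":-0.4,"z":0,"fingers":0.68},{"x":-15,"y":-0.6,"z":2,"fingers":0.68},{"x":-20,"y":-0.8,"z":4,"fingers":0.68},{"x":-24,"y":-1,"z":7,"fingers":0.68},{"x":-26.4,"y":-1.05,"z":10,"fingers":0.68},{"x":-26.4,"y":-1.05,"z":10,"fingers":0.68},{"x":-26.4,"y":-1.05,"z":10,"fingers":0.68}])

```text
schema error: expected keys x, y, z, wx, wy, wz, fingers
```

Run:
```python
from station import telemetry,cams,bot
from h import *
for n in ("scene","side","wrist"):
    f=cams.grab_frame(n); np.savez(f"pics/{n}1.npz",**f)
    if n=="wrist": cv2.imwrite("pics/wrist1.png",f["color"][:,:,::-1])
    if n=="side": crop(f,230,165,370,310,4,"dc1")
    if n=="scene": crop(f,170,150,310,270,4,"sc1")
s=telemetry.get_state();print(s["qpos"],s["tool_pos"],s["opening"])
```

```text
[-1.55306520e-01  2.63251331e-01 -4.85130749e-02  1.25942478e+00
 -7.21984565e-06  1.41549247e+00] [5.24900076e-01 4.91255377e-06 2.31121524e-01] 0.08530594861130458
```

View pics/wrist1.png

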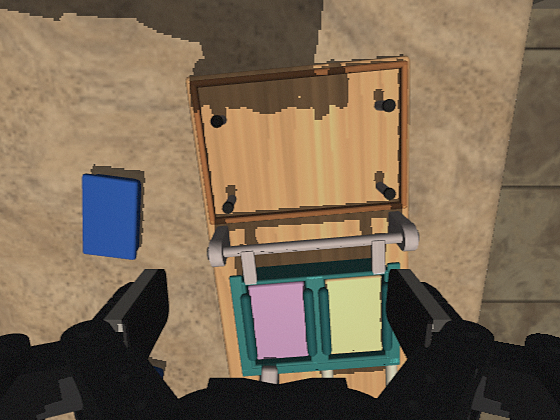

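View pics/dc1.png

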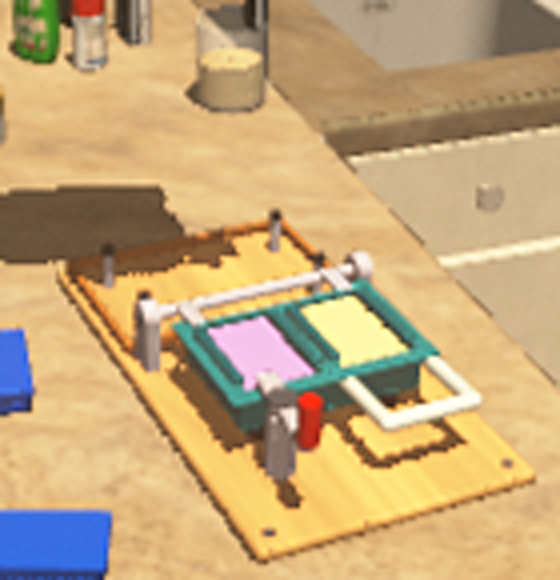

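The call was refused because every row needs all seven keys, so the view is unchanged. I'll resend it.

send_rows(increments=[{"x":-5,"y":-0.2,"z":0,"wx":0,"wy":0,"wz":0,"fingers":0.68},{"x":-10,"y":-0.4,"z":0,"wx":0,"wy":0,"wz":0,"fingers":0.68},{"x":-15,"y":-0.6,"z":2,"wx":0,"wy":0,"wz":0,"fingers":0.68},{"x":-20,"y":-0.8,"z":4,"wx":0,"wy":0,"wz":0,"fingers":0.68},{"x":-24,"y":-1,"z":7,"wx":0,"wy":0,"wz":0,"fingers":0.68},{"x":-26.4,"y":-1.05,"z":10,"wx":0,"wy":0,"wz":0,"fingers":0.68},{"x":-26.4,"y":-1.05,"z":10,"wx":0,"wy":0,"wz":0,"fingers":0.68},{"x":-26.4,"y":-1.05,"z":10,"wx":0,"wy":0,"wz":0,"fingers":0.68}])

```text
clock: 1.1
tool_pos: [0.514, -0.2641, 0.1308]
tool_rot: [-0.001, 0.708, 0.707, -0.0]
contact_force: [1.3, 0.6, 1.0]
opening: 0.0271
```

```bash
cat > snap.py <<'E'
import sys
from station import telemetry,cams,bot
from h import *
i=sys.argv[1]
for n in sys.argv[2:]:
    f=cams.grab_frame(n); np.savez(f"pics/{n}{i}.npz",**f)
    if n=="wrist": cv2.imwrite(f"pics/wrist{i}.png",f["color"][:,:,::-1])
    if n=="side": crop(f,220,165,370,310,4,"dc"+i)
    if n=="scene": crop(f,170,150,330,270,4,"sc"+i)
s=telemetry.get_state();print(s["clock"],s["qpos"],s["tool_pos"],s["tool_rot"],s["opening"],s["contact_force"])
E
python3 snap.py 2 side wrist
```

```text
1.2 [-6.13892535e-01  3.98723420e-01 -1.17775497e-01  1.05329933e+00
  1.56715012e-04  9.56307996e-01] [ 0.51493156 -0.26349438  0.13219998] [4.78392833e-04 7.06895986e-01 7.07317333e-01 1.62234413e-04] 0.027662592667586607 [ 0.64033811  0.92510736 -0.57372037]
```

View pics/wrist2.png

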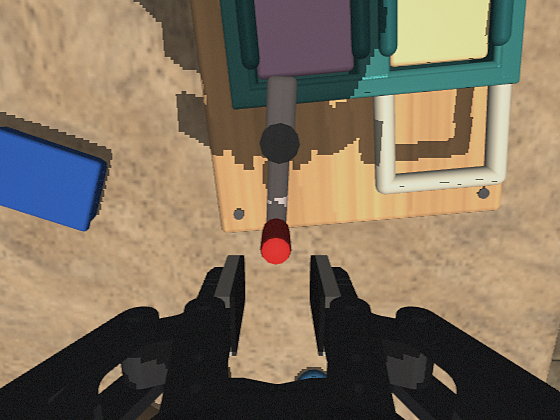

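View pics/dc2.png

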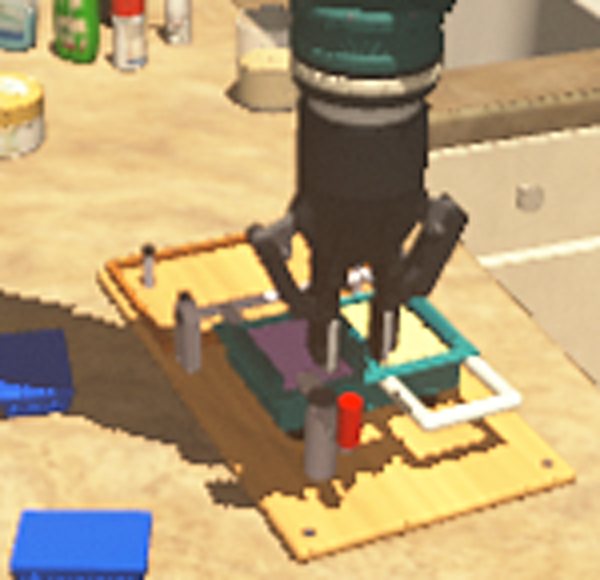

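The wrist view shows the knob top at (276,251), the pin cap at (279,143) and the handle bar centre at (443,181). I'll turn these into world positions.

Run:
```python
from h import *
w=load("wrist2")
o=np.array([.5580,-.0545]);c,s=np.cos(.09),np.sin(.09);R=np.array([[c,-s],[s,c]])
for n,(u,v),z in[('knob',(276,251),.104),('pin',(279,143),.085),('bar',(443,181),.06),('legL',(385,188),.06),('legR',(499,178),.06)]:
    k=ray(w,u,v,z);print(n,k,dep(w,u,v),R.T@(k[:2]-o))
```

```text
knob [ 0.51420614 -0.26391691  0.104     ] [ 0.51420766 -0.26363235  0.10469366] [-0.0624387  -0.20463322]
pin [ 0.51576189 -0.21291245  0.085     ] [ 0.51584743 -0.21426054  0.07135184] [-0.05630504 -0.15397501]
bar [ 0.61282011 -0.23764605  0.06      ] [ 0.61273183 -0.23760707  0.0601921 ] [ 0.03813734 -0.18733196]
legL [ 0.57888544 -0.24184853  0.06      ] [ 0.57904406 -0.2419659   0.05947267] [ 0.0039623  -0.18846743]
legR [ 0.64562301 -0.2358721   0.06      ] [ 0.64610202 -0.23602419  0.05921854] [ 0.07096692 -0.18851347]
```

send_rows(increments=[{"x":0,"y":0,"z":2.5,"wx":0,"wy":0,"wz":0,"fingers":0.68},{"x":0,"y":0,"z":5,"wx":0,"wy":0,"wz":0,"fingers":0.68},{"x":0,"y":0,"z":5,"wx":0,"wy":0,"wz":0,"fingers":0.68}])

```text
clock: 1.5
tool_pos: [0.5139, -0.2624, 0.0801]
tool_rot: [-0.001, 0.707, 0.708, -0.0]
contact_force: [0.1, -0.5, 0.8]
opening: 0.0273
```

Run:
```python
import numpy as np
for i in range(1,13):
    d=6.4*i*np.pi/180;w=.03+d
    print(i, round(6.4*i,1), "x",round(4.95*(np.cos(.03)-np.cos(w)),2),"y",round(4.95*(np.sin(.03)-np.sin(w)),2))
```

```text
1 6.4 x 0.05 y -0.55
2 12.8 x 0.16 y -1.09
3 19.2 x 0.32 y -1.62
4 25.6 x 0.55 y -2.12
5 32.0 x 0.83 y -2.6
6 38.4 x 1.16 y -3.04
7 44.8 x 1.54 y -3.44
8 51.2 x 1.96 y -3.8
9 57.6 x 2.42 y -4.11
10 64.0 x 2.91 y -4.36
11 70.4 x 3.43 y -4.56
12 76.8 x 3.96 y -4.7
```

send_rows(increments=[{"x":0.05,"y":-0.55,"z":0,"wx":0,"wy":0,"wz":6.4,"fingers":0.68},{"x":0.16,"y":-1.09,"z":0,"wx":0,"wy":0,"wz":12.8,"fingers":0.68},{"x":0.32,"y":-1.62,"z":0,"wx":0,"wy":0,"wz":19.2,"fingers":0.68},{"x":0.55,"y":-2.12,"z":0,"wx":0,"wy":0,"wz":25.6,"fingers":0.68},{"x":0.83,"y":-2.6,"z":0,"wx":0,"wy":0,"wz":32,"fingers":0.68},{"x":1.16,"y":-3.04,"z":0,"wx":0,"wy":0,"wz":38.4,"fingers":0.68}])

```text
clock: 2.1
tool_pos: [0.485, -0.2524, 0.0835]
tool_rot: [0.001, 0.901, 0.434, 0.001]
contact_force: [0.2, -0.3, -0.8]
opening: 0.0277
```

```bash
python3 snap.py 3 side wrist
```

```text
2.2 [-6.28777788e-01  3.84992526e-01 -2.87071125e-01  8.96592648e-01
  1.74908537e-05  1.61311514e+00] [ 0.48461602 -0.2520259   0.08323456] [9.38881018e-04 9.00511877e-01 4.34830099e-01 5.13329657e-04] 0.027316449513049505 [ 0.00462221 -0.49453883  0.15198562]
```

View pics/wrist3.png

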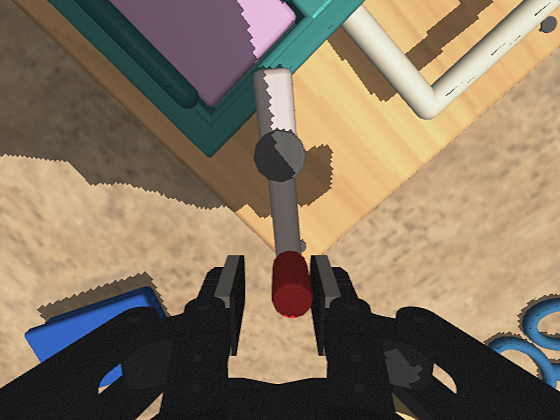

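The knob at (292,285) is caged between the fingers and moving with them. I'll continue along the arc.

send_rows(increments=[{"x":0.04,"y":-0.6,"z":0,"wx":0,"wy":0,"wz":7,"fingers":0.68},{"x":0.15,"y":-1.2,"z":0,"wx":0,"wy":0,"wz":14,"fingers":0.68},{"x":0.33,"y":-1.77,"z":0,"wx":0,"wy":0,"wz":21,"fingers":0.68},{"x":0.58,"y":-2.32,"z":0,"wx":0,"wy":0,"wz":28,"fingers":0.68},{"x":0.9,"y":-2.84,"z":0,"wx":0,"wy":0,"wz":35,"fingers":0.68},{"x":1.27,"y":-3.31,"z":0,"wx":0,"wy":0,"wz":42,"fingers":0.68},{"x":1.27,"y":-3.31,"z":0,"wx":0,"wy":0,"wz":42,"fingers":0.68}])

```text
clock: 2.9
tool_pos: [0.4667, -0.2215, 0.0825]
tool_rot: [0.0, 0.996, 0.085, 0.001]
contact_force: [-0.7, -0.3, -0.6]
opening: 0.0272
```

```bash
python3 snap.py 4 side wrist
```

```text
3.0 [-6.01875813e-01  3.42220807e-01 -3.61349866e-01  8.66061687e-01
  1.96291974e-05  2.36603647e+00] [ 0.46664147 -0.22201567  0.08206533] [3.62299901e-04 9.96231591e-01 8.67310693e-02 4.55565237e-04] 0.02724966071013728 [-3.78780967e-04 -7.39135852e-01  5.50526314e-01]
```

View pics/wrist4.png

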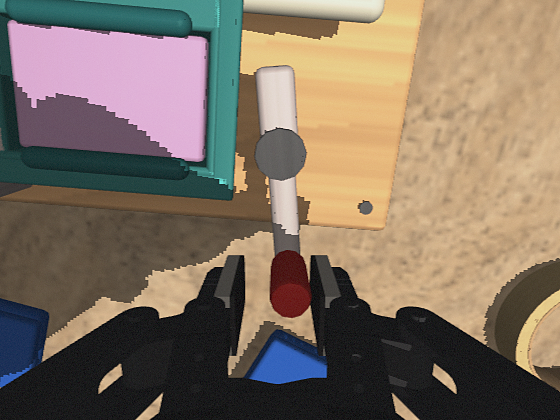

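The lever is now roughly along the mould edge, about 1.45 rad, with the nose clear. Next I'll go up and over to the handle.

send_rows(increments=[{"x":0,"y":0,"z":-3.5,"wx":0,"wy":0,"wz":0,"fingers":0.68},{"x":0,"y":0,"z":-7,"wx":0,"wy":0,"wz":0,"fingers":0.5},{"x":4,"y":1.2,"z":-7,"wx":0,"wy":0,"wz":4.8,"fingers":0.5},{"x":8.5,"y":2.5,"z":-7,"wx":0,"wy":0,"wz":4.8,"fingers":0.5},{"x":12.5,"y":3.7,"z":-6,"wx":0,"wy":0,"wz":4.8,"fingers":0.5},{"x":14.15,"y":4.1,"z":-4,"wx":0,"wy":0,"wz":4.8,"fingers":0.5},{"x":14.15,"y":4.1,"z":-3,"wx":0,"wy":0,"wz":4.8,"fingers":0.5},{"x":14.15,"y":4.1,"z":-3,"wx":0,"wy":0,"wz":4.8,"fingers":0.5}])

```text
clock: 3.8
tool_pos: [0.6117, -0.2384, 0.1098]
tool_rot: [-0.001, 0.999, 0.044, -0.001]
contact_force: [-0.4, -0.0, 0.6]
opening: 0.0427
```

```bash
python3 snap.py 5 scene side wrist
python3 - <<'E'
from h import *
w=load("wrist5");d=load("side5")
E
```

```text
3.95 [-4.96051919e-01  5.39502915e-01  7.21734594e-02  1.10256442e+00
 -1.52732867e-05  2.56077792e+00] [ 0.61206307 -0.23891713  0.11241878] [2.37940848e-04 9.99101941e-01 4.23687149e-02 3.83467066e-04] 0.042600095688491955 [-0.12120581  0.04826723  0.41284805]
```

View pics/wrist5.png

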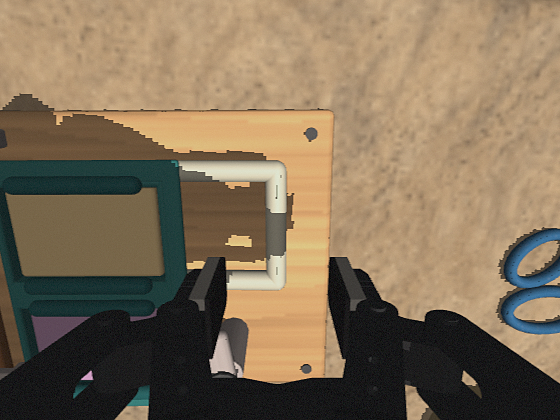

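View pics/dc5.png

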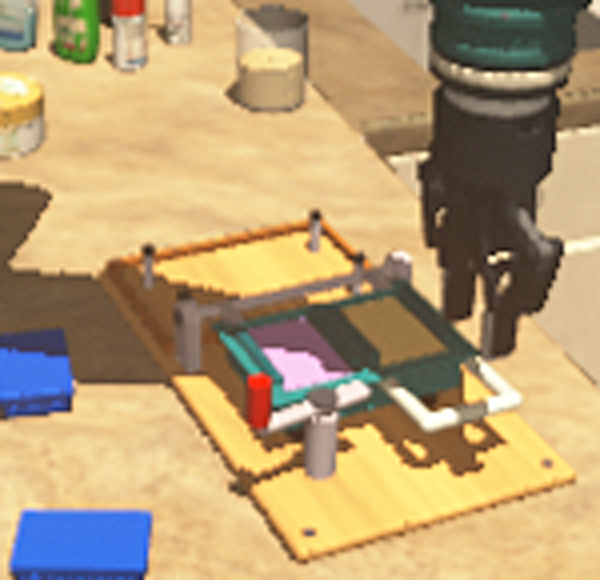

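Run:
```python
from h import *
w=load("wrist5")
for p in [(276.5,190),(276.5,255),(276.5,226)]: print(ray(w,*p,.06),dep(w,*p))
```

```text
[ 0.63704394 -0.23632895  0.06      ] [ 0.63691409 -0.23633892  0.05942917]
[ 0.59938595 -0.2395191   0.06      ] [ 0.59895793 -0.23955352  0.05898468]
[ 0.61666023 -0.23805573  0.06      ] [ 0.61624097 -0.23808896  0.05873918]
```

The bar lies under the jaw centre within about 1 mm. Descending and gripping.

send_rows(increments=[{"x":0,"y":0,"z":4,"wx":0,"wy":0,"wz":0,"fingers":0.5},{"x":0,"y":0,"z":7.6,"wx":0,"wy":0,"wz":0,"fingers":0.5},{"x":0,"y":0,"z":7.6,"wx":0,"wy":0,"wz":0,"fingers":0.5},{"x":0,"y":0,"z":7.6,"wx":0,"wy":0,"wz":0,"fingers":1},{"x":0,"y":0,"z":7.6,"wx":0,"wy":0,"wz":0,"fingers":1},{"x":0,"y":0,"z":7.6,"wx":0,"wy":0,"wz":0,"fingers":1},{"x":0,"y":0,"z":7.6,"wx":0,"wy":0,"wz":0,"fingers":1}])

```text
clock: 4.65
tool_pos: [0.6133, -0.238, 0.0379]
tool_rot: [-0.0, 0.999, 0.042, 0.001]
contact_force: [-0.5, 8.9, 9.2]
opening: 0.0095
```

```bash
python3 snap.py 6
python3 - <<'E'
import numpy as np
# tool axes: tool y = -stand y ; z down. arc about hinge
for th in np.arange(0,1.66,.1): print(round(th,2),"y",round(-18.7*(1-np.cos(th)),2),"z",round(-18.7*np.sin(th),2))
E
```

```text
4.65 [-4.94766853e-01  5.92167620e-01 -4.55925731e-02  9.30838439e-01
  1.99796988e-03  2.56195440e+00] [ 0.61327106 -0.23796365  0.03790674] [-2.95953161e-04  9.99098593e-01  4.24240147e-02  1.45528156e-03] 0.00949154140630062 [-0.52834759  8.8834613   9.23992537]
0.0 y -0.0 z -0.0
0.1 y -0.09 z -1.87
0.2 y -0.37 z -3.72
0.3 y -0.84 z -5.53
0.4 y -1.48 z -7.28
0.5 y -2.29 z -8.97
0.6 y -3.27 z -10.56
0.7 y -4.4 z -12.05
0.8 y -5.67 z -13.41
0.9 y -7.08 z -14.65
1.0 y -8.6 z -15.74
1.1 y -10.22 z -16.67
1.2 y -11.92 z -17.43
1.3 y -13.7 z -18.02
1.4 y -15.52 z -18.43
1.5 y -17.38 z -18.65
1.6 y -19.25 z -18.69
```

send_rows(increments=[{"x":0,"y":-0.02,"z":-0.9,"wx":0,"wy":0,"wz":0,"fingers":1},{"x":0,"y":-0.2,"z":-2.8,"wx":0,"wy":0,"wz":0,"fingers":1},{"x":0,"y":-0.6,"z":-4.6,"wx":0,"wy":0,"wz":0,"fingers":1},{"x":0,"y":-1.14,"z":-6.4,"wx":0,"wy":0,"wz":0,"fingers":1},{"x":0,"y":-1.87,"z":-8.1,"wx":0,"wy":0,"wz":0,"fingers":1},{"x":0,"y":-2.76,"z":-9.8,"wx":0,"wy":0,"wz":0,"fingers":1},{"x":0,"y":-3.27,"z":-10.56,"wx":0,"wy":0,"wz":0,"fingers":1},{"x":0,"y":-3.27,"z":-10.56,"wx":0,"wy":0,"wz":0,"fingers":1}])

```text
clock: 5.45
tool_pos: [0.6105, -0.2072, 0.1439]
tool_rot: [0.002, 0.999, 0.042, 0.002]
contact_force: [0.4, -9.6, 0.6]
opening: 0.0098
```

```bash
python3 snap.py 7 side wrist
```

```text
5.55 [-4.53123139e-01  5.00409812e-01  8.72220120e-02  1.15300339e+00
 -2.45713989e-03  2.60501726e+00] [ 0.61056035 -0.20775578  0.14299272] [0.00217467 0.99912631 0.04171105 0.0014429 ] 0.009717705089309229 [  1.15478387 -10.24560429   0.89437866]
```

View pics/dc7.png

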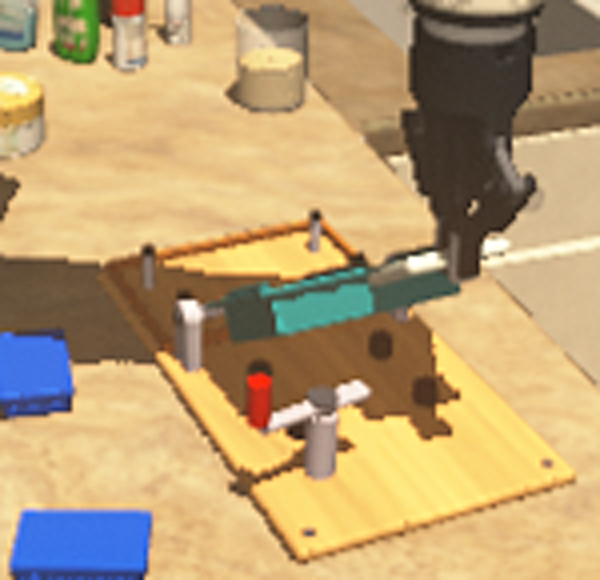

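The mould is rising with the handle, at about 0.6 rad. Continuing to near upright.

send_rows(increments=[{"x":0,"y":-1.13,"z":-1.49,"wx":0,"wy":0,"wz":0,"fingers":1},{"x":0,"y":-2.4,"z":-2.85,"wx":0,"wy":0,"wz":0,"fingers":1},{"x":0,"y":-3.81,"z":-4.09,"wx":0,"wy":0,"wz":0,"fingers":1},{"x":0,"y":-5.33,"z":-5.18,"wx":0,"wy":0,"wz":0,"fingers":1},{"x":0,"y":-6.95,"z":-6.11,"wx":0,"wy":0,"wz":0,"fingers":1},{"x":0,"y":-8.65,"z":-6.87,"wx":0,"wy":0,"wz":0,"fingers":1},{"x":0,"y":-10.43,"z":-7.46,"wx":0,"wy":0,"wz":0,"fingers":1},{"x":0,"y":-12.25,"z":-7.87,"wx":0,"wy":0,"wz":0,"fingers":1},{"x":0,"y":-14.11,"z":-8.09,"wx":0,"wy":0,"wz":0,"fingers":1},{"x":0,"y":-15.4,"z":-8.14,"wx":0,"wy":0,"wz":0,"fingers":1},{"x":0,"y":-15.4,"z":-8.14,"wx":0,"wy":0,"wz":0,"fingers":1}])

```text
clock: 6.65
tool_pos: [0.5974, -0.0517, 0.2266]
tool_rot: [0.001, 0.999, 0.043, 0.003]
contact_force: [-8.0, -1.2, 31.2]
opening: 0.0095
```

```bash
python3 snap.py 8 side
```

```text
6.7 [-2.22808673e-01  3.90195282e-01  1.30236955e-01  1.30454256e+00
 -4.10956188e-04  2.83343371e+00] [ 0.59739666 -0.05221462  0.22656859] [0.00102416 0.99908461 0.04266133 0.00298352] 0.009754064061428234 [-8.42774547 -2.43293832 30.66606712]
```

View pics/dc8.png

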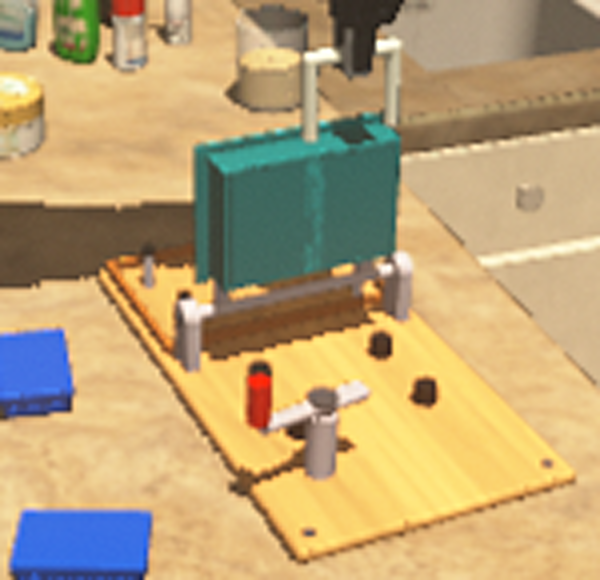

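The mould is upright at about 1.57 rad. I'll go slightly past upright, open the fingers, and withdraw upwards so that it drops freely.

send_rows(increments=[{"x":0,"y":-0.6,"z":-0.1,"wx":0,"wy":0,"wz":0,"fingers":1},{"x":0,"y":-1.2,"z":-0.1,"wx":0,"wy":0,"wz":0,"fingers":1},{"x":0,"y":-1.2,"z":-0.1,"wx":0,"wy":0,"wz":0,"fingers":0},{"x":0,"y":-1.2,"z":-0.1,"wx":0,"wy":0,"wz":0,"fingers":0},{"x":0,"y":-1.2,"z":-5,"wx":0,"wy":0,"wz":0,"fingers":0},{"x":0,"y":-1.2,"z":-8,"wx":0,"wy":0,"wz":0,"fingers":0},{"x":0,"y":-1.2,"z":-8,"wx":0,"wy":0,"wz":0,"fingers":0},{"x":0,"y":-1.2,"z":-8,"wx":0,"wy":0,"wz":0,"fingers":0},{"x":0,"y":-1.2,"z":-8,"wx":0,"wy":0,"wz":0,"fingers":0}])

```text
clock: 7.6
tool_pos: [0.5955, -0.0407, 0.3014]
tool_rot: [-0.0, 0.999, 0.042, -0.001]
contact_force: [0.1, -0.0, -0.0]
opening: 0.0851
```

```bash
python3 snap.py 9 scene side wrist
```

```text
7.75 [-2.04720658e-01  3.87703455e-01  3.27416329e-01  1.51197225e+00
  1.03699987e-05  2.85316234e+00] [ 0.59546611 -0.04070146  0.30147461] [-1.83581583e-04  9.99123947e-01  4.18425950e-02 -7.08131813e-04] 0.08521053624183017 [ 0.39466479 -0.05198217  0.53338775]
```

View pics/dc9.png

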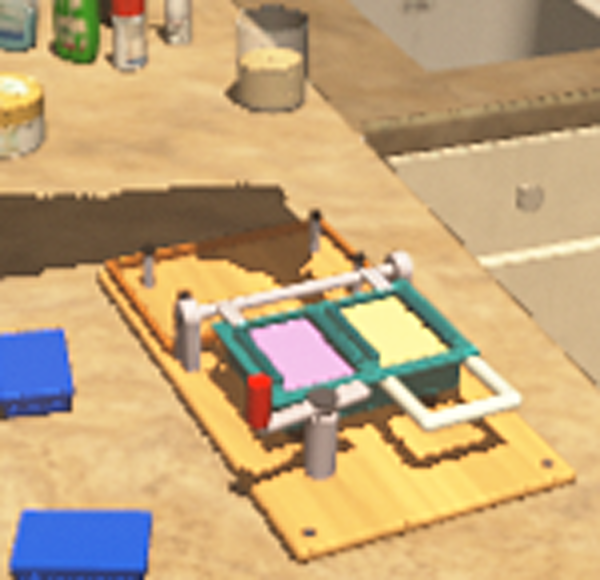

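View pics/sc9.png

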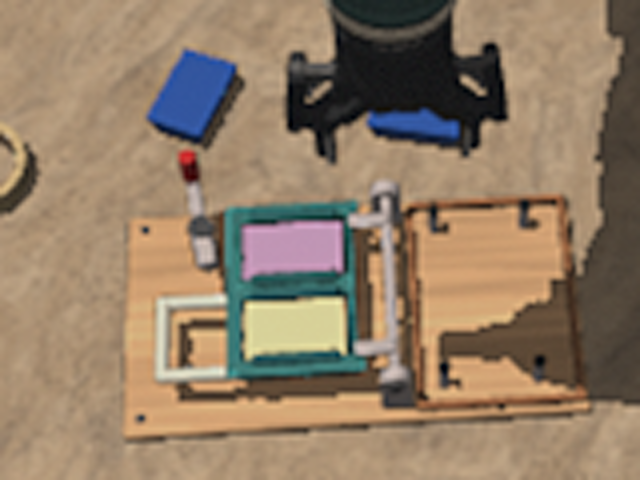

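View pics/wrist9.png

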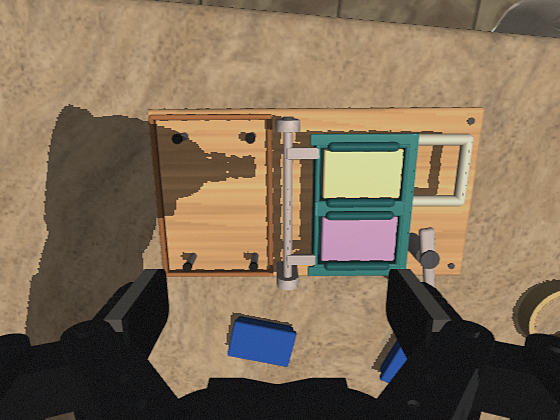

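The mould fell back home; its balance point must lie further over, near 1.7 rad, since its mass sits below the hinge line. Both soaps are still in the mould and everything is intact. I'll repeat and release from about 1.8 rad.

send_rows(increments=[{"x":0,"y":5,"z":0,"wx":0,"wy":0,"wz":0,"fingers":0.5},{"x":0,"y":10,"z":0,"wx":0,"wy":0,"wz":0,"fingers":0.5},{"x":0.1,"y":14,"z":3,"wx":0,"wy":0,"wz":0,"fingers":0.5},{"x":0.1,"y":17.5,"z":6.5,"wx":0,"wy":0,"wz":0,"fingers":0.5},{"x":0.1,"y":19.8,"z":10.5,"wx":0,"wy":0,"wz":0,"fingers":0.5},{"x":0.1,"y":19.8,"z":15,"wx":0,"wy":0,"wz":0,"fingers":0.5},{"x":0.1,"y":19.8,"z":19,"wx":0,"wy":0,"wz":0,"fingers":0.5},{"x":0.1,"y":19.8,"z":19,"wx":0,"wy":0,"wz":0,"fingers":0.5}])

```text
clock: 8.55
tool_pos: [0.6104, -0.2367, 0.107]
tool_rot: [-0.002, 0.999, 0.042, -0.004]
contact_force: [0.3, 0.0, 0.5]
opening: 0.0425
```

```bash
python3 snap.py 10 wrist
```

```text
8.6 [-4.93895047e-01  5.43284267e-01  7.41005202e-02  1.10634845e+00
 -3.12647726e-05  2.56400861e+00] [ 0.61192802 -0.23725222  0.11063606] [-0.00119533  0.99912184  0.04183221 -0.00204414] 0.042644275345926 [ 0.92484522 -0.77299739  1.02208466]
```

View pics/wrist10.png

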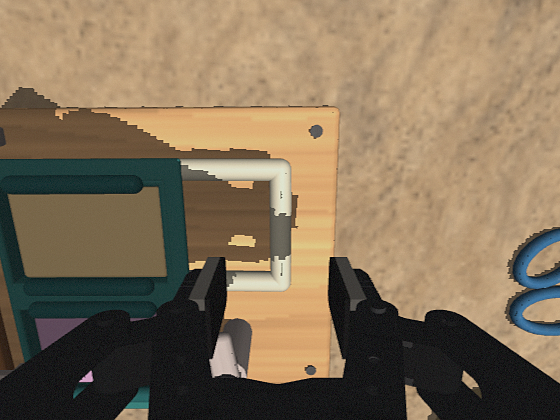

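The bar at u≈281 is between the fingers. Descending, gripping and lifting.

send_rows(increments=[{"x":0,"y":0.1,"z":4,"wx":0,"wy":0,"wz":0,"fingers":0.5},{"x":0,"y":0.1,"z":7.5,"wx":0,"wy":0,"wz":0,"fingers":0.5},{"x":0,"y":0.1,"z":7.5,"wx":0,"wy":0,"wz":0,"fingers":0.5},{"x":0,"y":0.1,"z":7.5,"wx":0,"wy":0,"wz":0,"fingers":1},{"x":0,"y":0.1,"z":7.5,"wx":0,"wy":0,"wz":0,"fingers":1},{"x":0,"y":0.1,"z":7.5,"wx":0,"wy":0,"wz":0,"fingers":1},{"x":0,"y":0.1,"z":7.5,"wx":0,"wy":0,"wz":0,"fingers":1}])

```text
clock: 9.3
tool_pos: [0.6148, -0.2379, 0.0403]
tool_rot: [-0.0, 0.999, 0.042, 0.002]
contact_force: [-1.1, 10.7, 11.6]
opening: 0.0098
```

send_rows(increments=[{"x":0,"y":-0.02,"z":-0.9,"wx":0,"wy":0,"wz":0,"fingers":1},{"x":0,"y":-0.2,"z":-2.8,"wx":0,"wy":0,"wz":0,"fingers":1},{"x":0,"y":-0.6,"z":-4.6,"wx":0,"wy":0,"wz":0,"fingers":1},{"x":0,"y":-1.14,"z":-6.4,"wx":0,"wy":0,"wz":0,"fingers":1},{"x":0,"y":-1.87,"z":-8.1,"wx":0,"wy":0,"wz":0,"fingers":1},{"x":0,"y":-2.76,"z":-9.8,"wx":0,"wy":0,"wz":0,"fingers":1},{"x":0,"y":-3.27,"z":-10.56,"wx":0,"wy":0,"wz":0,"fingers":1},{"x":0,"y":-3.27,"z":-10.56,"wx":0,"wy":0,"wz":0,"fingers":1}])

```text
clock: 10.1
tool_pos: [0.612, -0.2074, 0.146]
tool_rot: [0.002, 0.999, 0.042, 0.002]
contact_force: [3.4, -9.1, 0.5]
opening: 0.0097
```

send_rows(increments=[{"x":0,"y":-1.13,"z":-1.5,"wx":0,"wy":0,"wz":0,"fingers":1},{"x":0,"y":-2.67,"z":-3.15,"wx":0,"wy":0,"wz":0,"fingers":1},{"x":0,"y":-4.4,"z":-4.6,"wx":0,"wy":0,"wz":0,"fingers":1},{"x":0,"y":-6.29,"z":-5.85,"wx":0,"wy":0,"wz":0,"fingers":1},{"x":0,"y":-8.31,"z":-6.85,"wx":0,"wy":0,"wz":0,"fingers":1},{"x":0,"y":-10.43,"z":-7.6,"wx":0,"wy":0,"wz":0,"fingers":1},{"x":0,"y":-12.62,"z":-8.1,"wx":0,"wy":0,"wz":0,"fingers":1},{"x":0,"y":-14.85,"z":-8.3,"wx":0,"wy":0,"wz":0,"fingers":1},{"x":0,"y":-16.91,"z":-8.25,"wx":0,"wy":0,"wz":0,"fingers":1},{"x":0,"y":-18.58,"z":-8.05,"wx":0,"wy":0,"wz":0,"fingers":1},{"x":0,"y":-19.6,"z":-7.85,"wx":0,"wy":0,"wz":0,"fingers":1},{"x":0,"y":-19.6,"z":-7.85,"wx":0,"wy":0,"wz":0,"fingers":1}])

```text
clock: 11.3
tool_pos: [0.5947, -0.0098, 0.2229]
tool_rot: [-0.0, 0.999, 0.043, 0.001]
contact_force: [-1.6, 1.2, 12.3]
opening: 0.0097
```

```bash
python3 snap.py 11 side; python3 -c "
import numpy as np
from station import telemetry
p=telemetry.get_state()['tool_pos'][:2]-[.5565,-.055];y=-np.sin(.09)*p[0]+np.cos(.09)*p[1];print(y,np.pi/2+np.arcsin(y/.187))"
```

```text
11.35 [-1.54506571e-01  3.85028459e-01  1.12400016e-01  1.29552565e+00
  6.88305796e-04  2.90184209e+00] [ 0.59472921 -0.01025     0.22300929] [-7.87407070e-05  9.99090870e-01  4.26095050e-02  1.36293576e-03] 0.009486577387575515 [-1.30700883  2.82579529 11.99717025]
0.04113290206571263 1.7925718872903547
```

View pics/dc11.png

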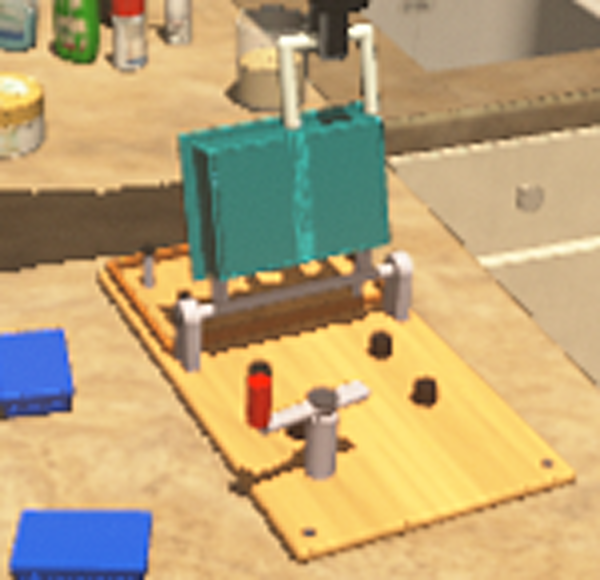

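The mould is at 1.79 rad, past balance. Releasing.

send_rows(increments=[{"x":0,"y":0,"z":0,"wx":0,"wy":0,"wz":0,"fingers":0},{"x":0,"y":0,"z":-3,"wx":0,"wy":0,"wz":0,"fingers":0},{"x":0,"y":0,"z":-8,"wx":0,"wy":0,"wz":0,"fingers":0},{"x":0,"y":0,"z":-8,"wx":0,"wy":0,"wz":0,"fingers":0},{"x":0,"y":0,"z":-8,"wx":0,"wy":0,"wz":0,"fingers":0},{"x":0,"y":0,"z":-8,"wx":0,"wy":0,"wz":0,"fingers":0},{"x":0,"y":0,"z":-8,"wx":0,"wy":0,"wz":0,"fingers":0},{"x":0,"y":0,"z":-8,"wx":0,"wy":0,"wz":0,"fingers":0}])

```text
clock: 12.15
tool_pos: [0.594, -0.011, 0.3007]
tool_rot: [-0.0, 0.999, 0.042, -0.001]
contact_force: [0.4, 0.9, 0.4]
opening: 0.0851
```

```bash
python3 snap.py 12 scene side wrist;python3 - <<'E'
from h import *
d=load("side12");crop(d,240,205,330,270,8,"dz")
E
```

```text
12.3 [-1.55590047e-01  3.81958709e-01  3.17146505e-01  1.50666767e+00
  1.46315182e-05  2.90218318e+00] [ 0.59413761 -0.01099805  0.30104433] [-7.42356480e-05  9.99121858e-01  4.18974420e-02 -3.33693452e-04] 0.08556959792806387 [-0.34958615 -0.5600713   0.05048981]
```

View pics/dc12.png

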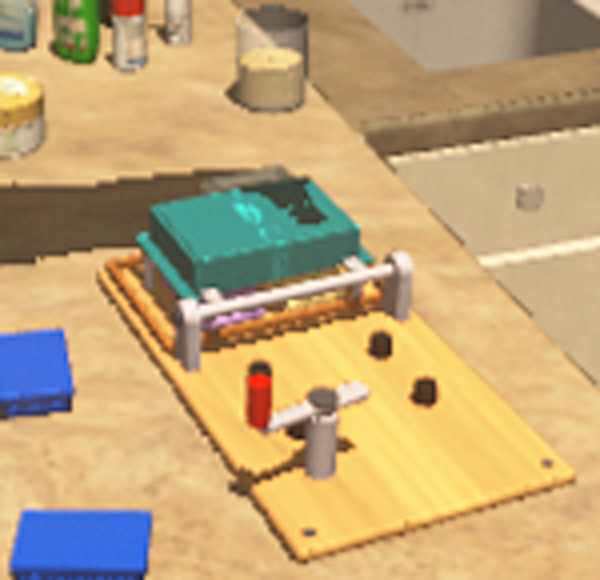

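View pics/dz.png

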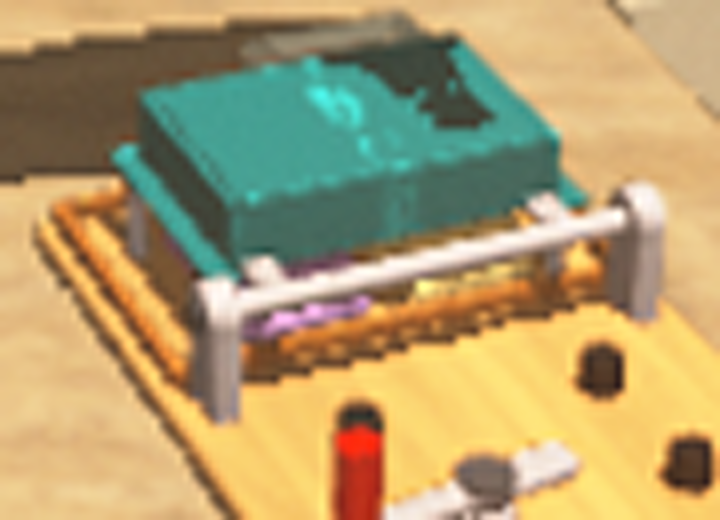

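View pics/wrist12.png

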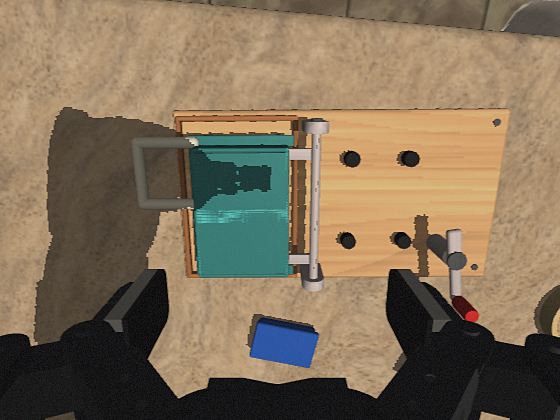

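Both bars (lilac and cream) are visible on the landing board under the mould. Next I'll measure the turned-over handle, seen at about (139,173).

Run:
```python
from h import *
w=load("wrist12")
for p in[(138,173),(140,150),(140,200)]:print(ray(w,*p,.06),dep(w,*p))
```

```text
[0.58218438 0.134933   0.06      ] [0.58190788 0.13540965 0.05869832]
[0.60653195 0.13239165 0.06      ] [0.60613553 0.13334926 0.05733658]
[0.55289271 0.13337735 0.06      ] [0.55262924 0.13370758 0.05908804]
```

send_rows(increments=[{"x":0,"y":-5,"z":0,"wx":0,"wy":0,"wz":0,"fingers":0.5},{"x":-0.1,"y":-9.5,"z":1,"wx":0,"wy":0,"wz":0,"fingers":0.5},{"x":-0.2,"y":-13,"z":4,"wx":0,"wy":0,"wz":0,"fingers":0.5},{"x":-0.2,"y":-14.6,"z":8.5,"wx":0,"wy":0,"wz":0,"fingers":0.5},{"x":-0.2,"y":-14.6,"z":13,"wx":0,"wy":0,"wz":0,"fingers":0.5},{"x":-0.2,"y":-14.6,"z":17,"wx":0,"wy":0,"wz":0,"fingers":0.5},{"x":-0.2,"y":-14.6,"z":19,"wx":0,"wy":0,"wz":0,"fingers":0.5},{"x":-0.2,"y":-14.6,"z":19,"wx":0,"wy":0,"wz":0,"fingers":0.5}])

```text
clock: 13.1
tool_pos: [0.5785, 0.1321, 0.1087]
tool_rot: [-0.001, 0.999, 0.044, -0.002]
contact_force: [0.8, -0.4, 0.7]
opening: 0.0425
```

```bash
python3 snap.py 13 wrist side
```

```text
13.2 [ 8.62910780e-02  4.39595216e-01 -1.07235054e-01  1.02373422e+00
  1.61903793e-03  3.14056862e+00] [0.58048938 0.13218297 0.112083  ] [-8.13723753e-04  9.99046822e-01  4.36437686e-02  8.13098141e-05] 0.04213373404252282 [0.12597067 0.85363454 0.47797189]
```

View pics/wrist13.png

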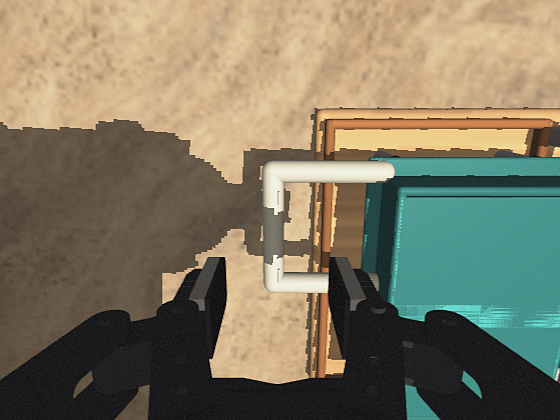

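View pics/dc13.png

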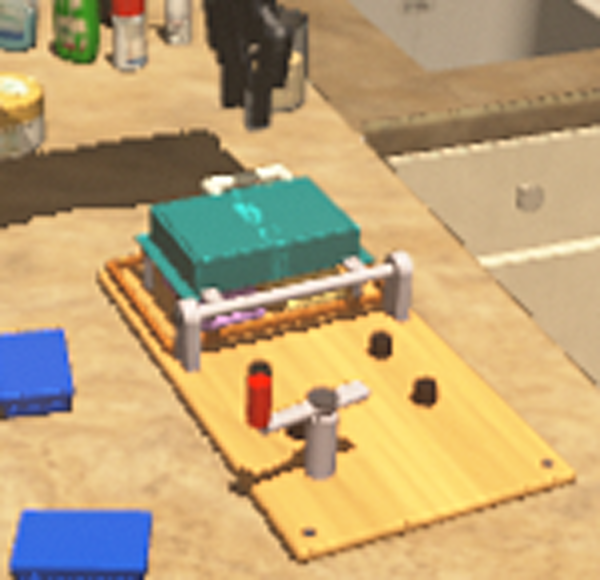

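The last joint is at its limit (3.1406 of 3.14), so I'll turn the tool back by a half turn, which gives the same grasp.

send_rows(increments=[{"x":0,"y":0,"z":-1,"wx":0,"wy":0,"wz":-8,"fingers":0.5},{"x":0,"y":0,"z":-3,"wx":0,"wy":0,"wz":-16,"fingers":0.5},{"x":0,"y":0,"z":-3,"wx":0,"wy":0,"wz":-24,"fingers":0.5},{"x":0,"y":0,"z":-3,"wx":0,"wy":0,"wz":-32,"fingers":0.5},{"x":0,"y":0,"z":-3,"wx":0,"wy":0,"wz":-40,"fingers":0.5},{"x":0,"y":0,"z":-3,"wx":0,"wy":0,"wz":-48,"fingers":0.5},{"x":0,"y":0,"z":-3,"wx":0,"wy":0,"wz":-56,"fingers":0.5},{"x":0,"y":0,"z":-3,"wx":0,"wy":0,"wz":-64,"fingers":0.5},{"x":0,"y":0,"z":-3,"wx":0,"wy":0,"wz":-72,"fingers":0.5},{"x":0,"y":0,"z":-3,"wx":0,"wy":0,"wz":-80,"fingers":0.5},{"x":0,"y":0,"z":-3,"wx":0,"wy":0,"wz":-88,"fingers":0.5},{"x":0,"y":0,"z":-3,"wx":0,"wy":0,"wz":-90,"fingers":0.5}])

```text
clock: 14.4
tool_pos: [0.5812, 0.1322, 0.1434]
tool_rot: [0.0, 0.674, 0.739, 0.002]
contact_force: [-0.1, 0.5, 0.7]
opening: 0.0425
```

send_rows(increments=[{"x":0,"y":0,"z":0,"wx":0,"wy":0,"wz":-8,"fingers":0.5},{"x":0,"y":0,"z":0,"wx":0,"wy":0,"wz":-16,"fingers":0.5},{"x":0,"y":0,"z":0,"wx":0,"wy":0,"wz":-24,"fingers":0.5},{"x":0,"y":0,"z":0,"wx":0,"wy":0,"wz":-32,"fingers":0.5},{"x":0,"y":0,"z":0,"wx":0,"wy":0,"wz":-40,"fingers":0.5},{"x":0,"y":0,"z":0,"wx":0,"wy":0,"wz":-48,"fingers":0.5},{"x":0,"y":0,"z":0,"wx":0,"wy":0,"wz":-56,"fingers":0.5},{"x":0,"y":0,"z":0,"wx":0,"wy":0,"wz":-64,"fingers":0.5},{"x":0,"y":0,"z":0,"wx":0,"wy":0,"wz":-72,"fingers":0.5},{"x":0,"y":0,"z":0,"wx":0,"wy":0,"wz":-80,"fingers":0.5},{"x":0,"y":0,"z":0,"wx":0,"wy":0,"wz":-88,"fingers":0.5},{"x":0,"y":0,"z":0,"wx":0,"wy":0,"wz":-90,"fingers":0.5}])

```text
clock: 15.6
tool_pos: [0.5812, 0.1321, 0.1434]
tool_rot: [0.001, -0.046, 0.999, 0.001]
contact_force: [0.2, -0.5, -0.9]
opening: 0.043
```

```bash
python3 snap.py 14 wrist
```

```text
15.65 [ 0.08610141  0.41924162 -0.05168808  1.09702199  0.00159214 -0.00548033] [0.58116895 0.13212165 0.14338569] [ 1.38908413e-03 -4.57759378e-02  9.98950403e-01  8.52739471e-04] 0.04263298979186368 [ 0.13186862 -0.4621975   0.22287192]
```

View pics/wrist14.png

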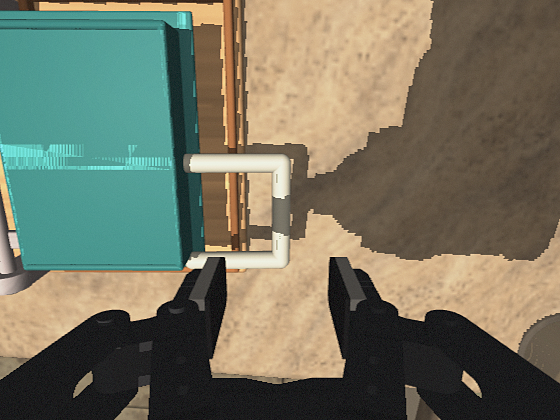

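Run:
```python
from h import *
w=load("wrist14")
for p in[(282,180),(282,240),(282,211)]:print(ray(w,*p,.06),dep(w,*p))
```

```text
[0.5571149  0.13324308 0.06      ] [0.55712717 0.1332452  0.05993936]
[0.596768   0.13705287 0.06      ] [0.59689345 0.13707004 0.05966834]
[0.57713511 0.13516658 0.06      ] [0.57770915 0.13525217 0.05802809]
```

send_rows(increments=[{"x":0,"y":0.3,"z":4,"wx":0,"wy":0,"wz":0,"fingers":0.5},{"x":0,"y":0.3,"z":8,"wx":0,"wy":0,"wz":0,"fingers":0.5},{"x":0,"y":0.3,"z":10.6,"wx":0,"wy":0,"wz":0,"fingers":0.5},{"x":0,"y":0.3,"z":10.6,"wx":0,"wy":0,"wz":0,"fingers":0.5},{"x":0,"y":0.3,"z":10.6,"wx":0,"wy":0,"wz":0,"fingers":1},{"x":0,"y":0.3,"z":10.6,"wx":0,"wy":0,"wz":0,"fingers":1},{"x":0,"y":0.3,"z":10.6,"wx":0,"wy":0,"wz":0,"fingers":1},{"x":0,"y":0.3,"z":10.6,"wx":0,"wy":0,"wz":0,"fingers":1}])

```text
clock: 16.45
tool_pos: [0.5815, 0.1348, 0.0377]
tool_rot: [0.002, -0.043, 0.999, 0.0]
contact_force: [-0.4, -4.3, 6.7]
opening: 0.0103
```

```bash
python3 snap.py 15
python3 - <<'E'
import numpy as np
for p in np.arange(0,2.6,.1): print(round(p,2),"y",round(-18.7*(1-np.cos(p)),2),"z",round(-18.7*np.sin(p),2))
E
```

```text
16.45 [ 9.12158709e-02  5.01217725e-01 -2.23448886e-01  8.42488782e-01
  3.62461694e-04  4.46633322e-03] [0.58149866 0.1348324  0.03766845] [ 1.80971562e-03 -4.33614265e-02  9.99057776e-01  2.68083045e-04] 0.010310825331618274 [-0.36167217 -4.32059535  6.74560721]
0.0 y -0.0 z -0.0
0.1 y -0.09 z -1.87
0.2 y -0.37 z -3.72
0.3 y -0.84 z -5.53
0.4 y -1.48 z -7.28
0.5 y -2.29 z -8.97
0.6 y -3.27 z -10.56
0.7 y -4.4 z -12.05
0.8 y -5.67 z -13.41
0.9 y -7.08 z -14.65
1.0 y -8.6 z -15.74
1.1 y -10.22 z -16.67
1.2 y -11.92 z -17.43
1.3 y -13.7 z -18.02
1.4 y -15.52 z -18.43
1.5 y -17.38 z -18.65
1.6 y -19.25 z -18.69
1.7 y -21.11 z -18.54
1.8 y -22.95 z -18.21
1.9 y -24.75 z -17.7
2.0 y -26.48 z -17.0
2.1 y -28.14 z -16.14
2.2 y -29.7 z -15.12
2.3 y -31.16 z -13.94
2.4 y -32.49 z -12.63
2.5 y -33.68 z -11.19
```

Gripped. Lifting part way, then looking under.

send_rows(increments=[{"x":0,"y":-0.02,"z":-0.9,"wx":0,"wy":0,"wz":0,"fingers":1},{"x":0,"y":-0.2,"z":-2.8,"wx":0,"wy":0,"wz":0,"fingers":1},{"x":0,"y":-0.6,"z":-4.7,"wx":0,"wy":0,"wz":0,"fingers":1},{"x":0,"y":-1.14,"z":-6.5,"wx":0,"wy":0,"wz":0,"fingers":1},{"x":0,"y":-1.87,"z":-8.2,"wx":0,"wy":0,"wz":0,"fingers":1},{"x":0,"y":-2.76,"z":-9.9,"wx":0,"wy":0,"wz":0,"fingers":1},{"x":0,"y":-3.8,"z":-11.4,"wx":0,"wy":0,"wz":0,"fingers":1},{"x":0,"y":-5.0,"z":-12.8,"wx":0,"wy":0,"wz":0,"fingers":1},{"x":0,"y":-6.3,"z":-14.1,"wx":0,"wy":0,"wz":0,"fingers":1},{"x":0,"y":-7.8,"z":-15.3,"wx":0,"wy":0,"wz":0,"fingers":1},{"x":0,"y":-8.6,"z":-15.85,"wx":0,"wy":0,"wz":0,"fingers":1},{"x":0,"y":-8.6,"z":-15.85,"wx":0,"wy":0,"wz":0,"fingers":1}])

```text
clock: 17.65
tool_pos: [0.5891, 0.0512, 0.1987]
tool_rot: [0.004, -0.044, 0.999, 0.003]
contact_force: [-2.7, 20.9, 25.2]
opening: 0.0097
```

```bash
python3 snap.py 16 side scene;python3 - <<'E'
from h import *
d=load("scene16");crop(d,230,180,340,270,7,"sz")
E
```

```text
17.75 [-0.05370681  0.3826123   0.04108913  1.22233272  0.0079709  -0.14228586] [0.58901215 0.05193179 0.19822343] [ 0.00384347 -0.04428825  0.99900482  0.00362677] 0.009622591548381066 [-1.70198827 20.00877026 24.22807817]
```

View pics/dc16.png

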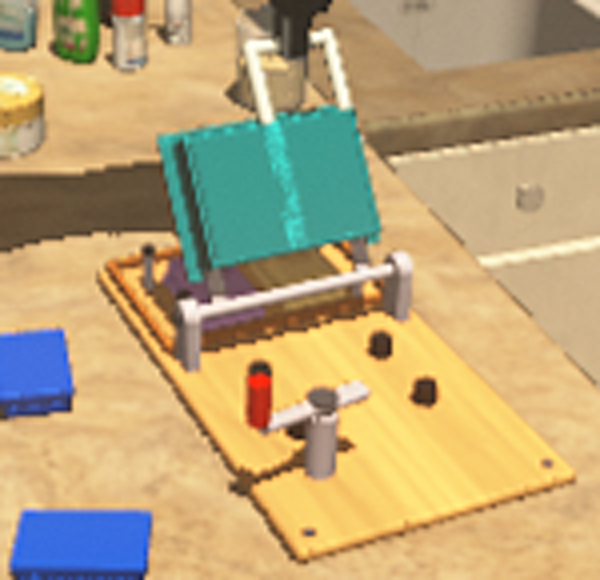

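View pics/sz.png

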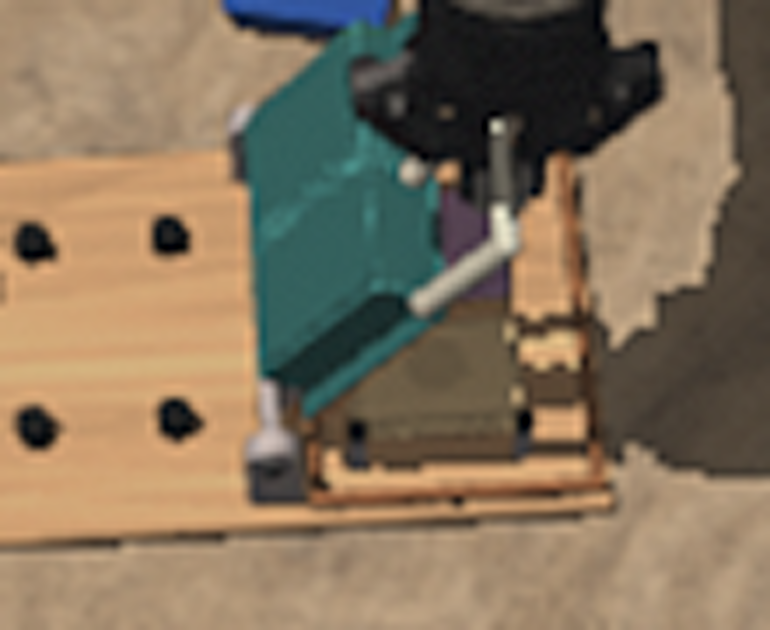

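Both bars lie flat on the landing board. The grip carries about 30 N of radial load, so I'll test which direction relieves it.

send_rows(increments=[{"x":0,"y":-0.1,"z":0.2,"wx":0,"wy":0,"wz":0,"fingers":1},{"x":0,"y":-0.1,"z":0.2,"wx":0,"wy":0,"wz":0,"fingers":1}])

```text
clock: 17.95
tool_pos: [0.589, 0.0528, 0.1974]
tool_rot: [0.005, -0.045, 0.999, 0.005]
contact_force: [-6.8, 30.9, 41.6]
opening: 0.0095
```

send_rows(increments=[{"x":0,"y":0.15,"z":-0.3,"wx":0,"wy":0,"wz":0,"fingers":1},{"x":0,"y":0.3,"z":-0.6,"wx":0,"wy":0,"wz":0,"fingers":1},{"x":0,"y":0.3,"z":-0.6,"wx":0,"wy":0,"wz":0,"fingers":1}])

```text
clock: 18.25
tool_pos: [0.5888, 0.0512, 0.1992]
tool_rot: [0.002, -0.043, 0.999, 0.0]
contact_force: [9.4, -0.8, -9.8]
opening: 0.0096
```

The radial load is now relieved. Carrying the mould back over.

send_rows(increments=[{"x":0,"y":-1.2,"z":-0.7,"wx":0,"wy":0,"wz":0,"fingers":1},{"x":0,"y":-3.3,"z":-1.7,"wx":0,"wy":0,"wz":0,"fingers":1},{"x":0,"y":-5.1,"z":-2.28,"wx":0,"wy":0,"wz":0,"fingers":1},{"x":0,"y":-7.85,"z":-2.83,"wx":0,"wy":0,"wz":0,"fingers":1},{"x":0,"y":-10.65,"z":-2.96,"wx":0,"wy":0,"wz":0,"fingers":1},{"x":0,"y":-13.44,"z":-2.66,"wx":0,"wy":0,"wz":0,"fingers":1},{"x":0,"y":-16.15,"z":-1.96,"wx":0,"wy":0,"wz":0,"fingers":1},{"x":0,"y":-18.73,"z":-0.86,"wx":0,"wy":0,"wz":0,"fingers":1},{"x":0,"y":-20.2,"z":0,"wx":0,"wy":0,"wz":0,"fingers":1},{"x":0,"y":-21.11,"z":0.62,"wx":0,"wy":0,"wz":0,"fingers":1},{"x":0,"y":-21.11,"z":0.62,"wx":0,"wy":0,"wz":0,"fingers":1}])

```text
clock: 19.35
tool_pos: [0.6053, -0.1618, 0.1929]
tool_rot: [0.0, -0.042, 0.999, -0.001]
contact_force: [2.4, -7.7, 6.7]
opening: 0.0097
```

```bash
python3 snap.py 17 side scene;python3 - <<'E'
import numpy as np
for p in (2.2,2.3,2.4,2.5,2.6,2.7,2.8,2.9,3.0,3.08,3.14): print(round(p,2),"y",round(-18.7*(np.cos(2.2)-np.cos(p)),2),"z",round(-18.7*(np.sin(p)-np.sin(2.2)),2))
E
```

```text
19.45 [-0.38902885  0.4499268   0.13864822  1.25815088 -0.00181904 -0.474414  ] [ 0.6051395  -0.16086272  0.19346262] [ 2.40149962e-04 -4.26789568e-02  9.99088190e-01 -1.11204096e-03] 0.009120534560532585 [-14.90573827 -10.08763585  10.1890482 ]
2.2 y -0.0 z -0.0
2.3 y -1.45 z 1.17
2.4 y -2.78 z 2.49
2.5 y -3.98 z 3.93
2.6 y -5.02 z 5.48
2.7 y -5.9 z 7.13
2.8 y -6.61 z 8.85
2.9 y -7.15 z 10.64
3.0 y -7.51 z 12.48
3.08 y -7.66 z 13.97
3.14 y -7.7 z 15.09
```

View pics/dc17.png

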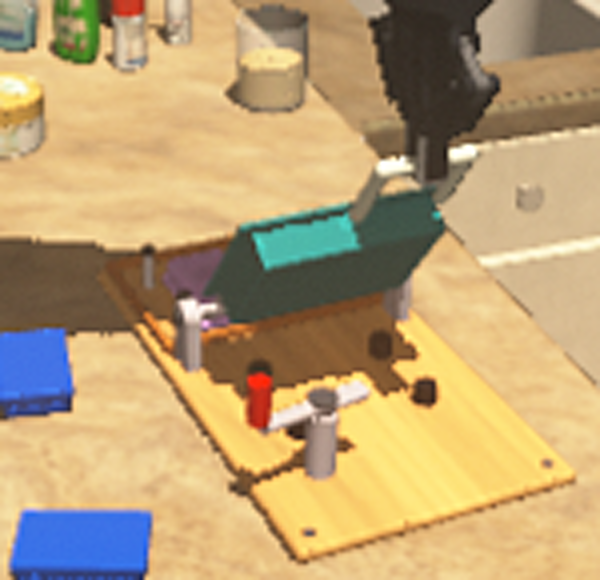

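send_rows(increments=[{"x":0.05,"y":-0.6,"z":0.5,"wx":0,"wy":0,"wz":0,"fingers":1},{"x":0.1,"y":-1.9,"z":1.6,"wx":0,"wy":0,"wz":0,"fingers":1},{"x":0.1,"y":-3.2,"z":3.0,"wx":0,"wy":0,"wz":0,"fingers":1},{"x":0.1,"y":-4.4,"z":4.6,"wx":0,"wy":0,"wz":0,"fingers":1},{"x":0.1,"y":-5.5,"z":6.3,"wx":0,"wy":0,"wz":0,"fingers":1},{"x":0.1,"y":-6.25,"z":8,"wx":0,"wy":0,"wz":0,"fingers":1},{"x":0.1,"y":-6.9,"z":9.8,"wx":0,"wy":0,"wz":0,"fingers":1},{"x":0.1,"y":-7.3,"z":11.5,"wx":0,"wy":0,"wz":0,"fingers":1},{"x":0.1,"y":-7.5,"z":13,"wx":0,"wy":0,"wz":0,"fingers":1},{"x":0.1,"y":-7.6,"z":14.2,"wx":0,"wy":0,"wz":0,"fingers":1},{"x":0.1,"y":-7.6,"z":14.8,"wx":0,"wy":0,"wz":0,"fingers":1},{"x":0.1,"y":-7.6,"z":14.8,"wx":0,"wy":0,"wz":0,"fingers":1}])

```text
clock: 20.65
tool_pos: [0.6125, -0.2377, 0.0443]
tool_rot: [0.001, -0.042, 0.999, -0.002]
contact_force: [1.0, -16.7, -1.3]
opening: 0.0096
```

```bash
python3 snap.py 18 side scene
```

```text
20.75 [-0.49296271  0.58424213 -0.04009299  0.94249875 -0.00240012 -0.57793794] [ 0.61248296 -0.23762874  0.04487542] [ 0.00109163 -0.04247234  0.99909496 -0.00204297] 0.009309417877572628 [  0.767177   -16.73347554  -1.41192123]
```

View pics/dc18.png

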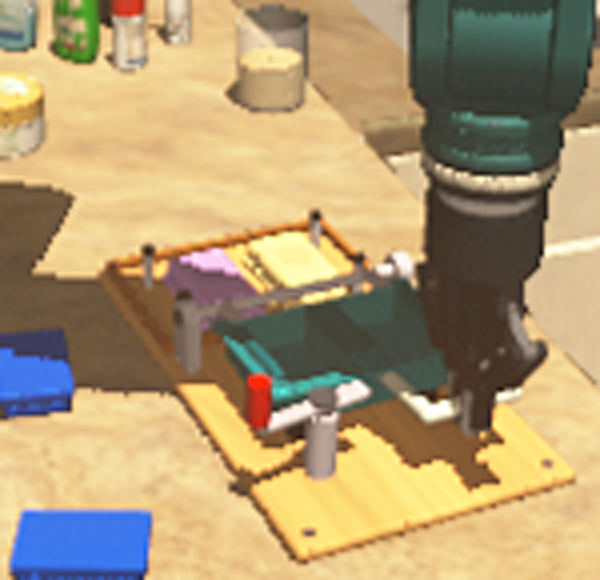

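The mould is nearly home. I'll press down 4 mm more, open part way and rise.

send_rows(increments=[{"x":0,"y":0.1,"z":0.4,"wx":0,"wy":0,"wz":0,"fingers":1},{"x":0,"y":0.1,"z":0.4,"wx":0,"wy":0,"wz":0,"fingers":1},{"x":0,"y":0.1,"z":0.4,"wx":0,"wy":0,"wz":0,"fingers":0.5},{"x":0,"y":0.1,"z":0.4,"wx":0,"wy":0,"wz":0,"fingers":0.5},{"x":0,"y":0.1,"z":0.4,"wx":0,"wy":0,"wz":0,"fingers":0.5},{"x":0,"y":0.1,"z":0.4,"wx":0,"wy":0,"wz":0,"fingers":0.5},{"x":0,"y":0.1,"z":-3,"wx":0,"wy":0,"wz":0,"fingers":0.5},{"x":0,"y":0.1,"z":-8,"wx":0,"wy":0,"wz":0,"fingers":0.5},{"x":0,"y":0.1,"z":-13,"wx":0,"wy":0,"wz":0,"fingers":0.5},{"x":0,"y":0.1,"z":-18,"wx":0,"wy":0,"wz":0,"fingers":0.5},{"x":0,"y":0.1,"z":-20,"wx":0,"wy":0,"wz":0,"fingers":0.5},{"x":0,"y":0.1,"z":-20,"wx":0,"wy":0,"wz":0,"fingers":0.5}])

```text
clock: 21.95
tool_pos: [0.6123, -0.2341, 0.2466]
tool_rot: [0.002, -0.044, 0.999, -0.001]
contact_force: [0.7, -0.1, 0.1]
opening: 0.0427
```

```bash
python3 snap.py 19 side scene wrist
```

```text
22.1 [-0.49015421  0.4963225   0.3487411   1.42571199  0.00144064 -0.57760073] [ 0.61099216 -0.23351449  0.24192353] [-7.08234470e-04 -4.37083861e-02  9.99043292e-01  1.25542844e-03] 0.04308615385645463 [-0.19151322 -0.42864979 -0.0678996 ]
```

View pics/dc19.png

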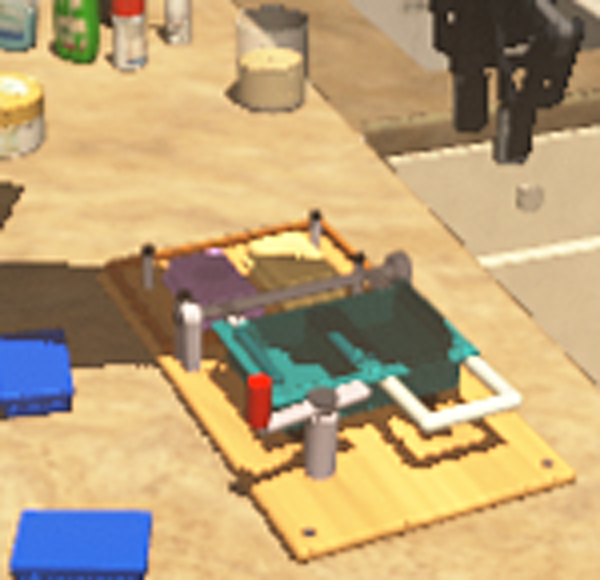

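View pics/wrist19.png

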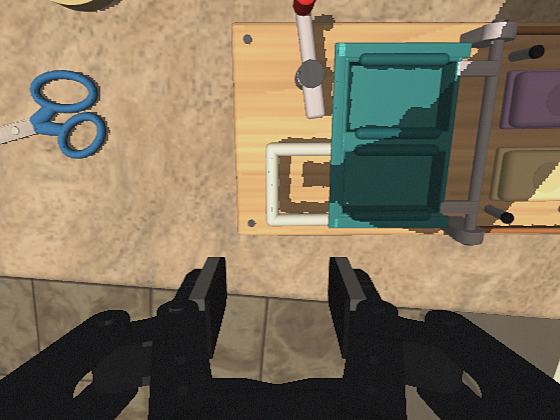

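View pics/sc19.png

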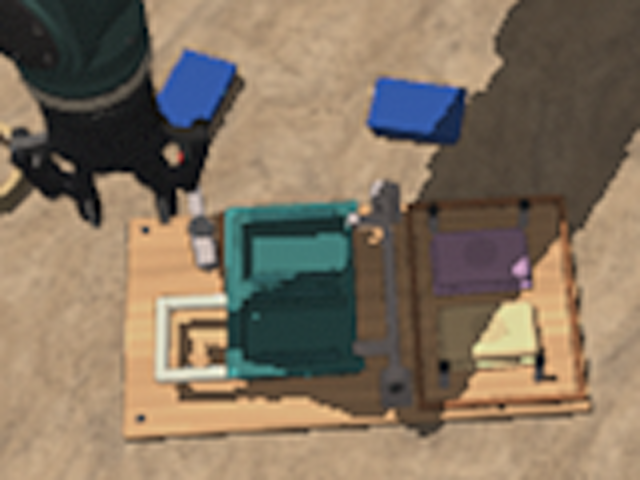

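The mould is home and both bars are on the landing side. Checking with numbers.

Run:
```python
from h import *
s=load("scene19");w=load("wrist19")
o=np.array([.5565,-.055]);c,n=np.cos(.09),np.sin(.09);R=np.array([[c,-n],[n,c]])
for nm,(u,v) in dict(a=(290,215.3),b=(292.3,233.3)).items():
    p=dep(s,u,v);print(nm,p,R.T@(ray(s,u,v,.036)[:2]-o))
for u,v in[(272,185),(272,160),(272,210)]: p=dep(w,u,v);print('bar',p,R.T@(p[:2]-o))
for n_,uvs in dict(tape=(163,192),pot=(398,188),candle=(410,262)).items(): print(n_,dep(s,*uvs),dep(load("scene0"),*uvs))
```

```text
a [0.52441308 0.02348649 0.0355146 ] [-0.02462816  0.08102344]
b [0.59254156 0.03211519 0.03525622] [0.04410765 0.08347693]
bar [ 0.61230104 -0.23763856  0.05916265] [ 0.03915991 -0.18691469]
bar [ 0.58967965 -0.23952085  0.05986292] [ 0.01646089 -0.18675618]
bar [ 0.63551174 -0.23569287  0.05979852] [ 0.06245154 -0.18706301]
tape [ 0.4204407  -0.43146218  0.00103286] [ 0.41689032 -0.4332967  -0.00459284]
pot [0.41799914 0.39459932 0.05562931] [0.4165194  0.39525982 0.05338532]
candle [0.6895457  0.40702419 0.0427614 ] [0.68996669 0.40674051 0.04370414]
```

The bar tops are at 35–36 mm (centres about 24 mm) and in bounds. The handle bar top is at about 60 mm, the same as at the start. Nothing else moved, so I'm handing in.

```bash
python3 -c "
from station import bot
print(bot.job_done())"
```

```text
the job is handed in; nothing more can be done
None
```

The job is handed in at about 22 s. The latch is open, both soap bars are on the landing board, and the empty mould is back home. `bot.job_done()` gives no verdict.

**What I did**
- I swung the latch by its knob to about 1.45 rad, read from the wrist picture.
- The first release, at about 1.63 rad, was short of the mould's balance point. The mould fell back home with both bars still in it.
- The second release, at about 1.79 rad, dropped it on the posts and knocked both bars out in one rap.
- The last joint then reached its range limit: it read 3.1406 against the stated 3.14. I turned the tool back by a half turn before gripping the handle again to swing the mould home.

**Last checks**

| Item | Measured | Needed |
|---|---|---|
| Lilac bar centre (stand frame) | x about -25, y about 81 mm | x -85 to 85, y 30 to 145 mm |
| Cream bar centre (stand frame) | x about 44, y about 83 mm | x -85 to 85, y 30 to 145 mm |
| Top of both bars | about 35 mm, so centres about 24 mm | centres below 34 mm |
| Top of the mould handle | about 60 mm, at y -187 mm, as at the start | home again |

The gripper is open and well clear, with no contact force. The pot and the candle read the same as at the start within about 3 mm. The tape was only checked at one pixel in its open middle, so that reading does not prove much, but the arm never went near it.

One force ran higher than I wanted: the wrist reached about 52 N while I tested which way relieved the grip, below the 120 N limit.

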